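# Tip a rod out of its storage tube and lay it on the measuring stand

## Task

The aluminium rod has slid back out of reach inside the grey square storage tube: pick the tube up, tip its mouth down low over the bench so that the rod slides part-way out against the bench, with about 4 to 6 cm showing, then lay the tube flat on the bench again and let go of it. Grip the showing end, draw the rod right out without ever letting it drop onto the bench, and set it down gently in both notches of the steel measuring stand, centred end to end. Leave the tube lying flat on the bench and all the other things where they are.

Things in the scene. Friction and masses are not known exactly. Their poses are not given: they have to be found in the camera images.
- tube_mid (a point): Centre (half-way up, 20 mm above the bench) of the storage tube: loose grey plastic square tube lying on the bench, 190 mm long, 40 x 40 mm outside, 28 x 28 inside, walls 6 mm, 0.16 kg. The mouth is at +95 mm along x; the -x end is closed by a black end. z up, with a 14 mm sight slot in the top wall. The mouth points roughly to the robot's right (-y). Grip it across its y sides from above.
- tube_mouth (a point): Centre of the tube's open mouth, 95 mm along +x from its centre, same axes. The inside is smooth: the rod slides once the mouth is tipped down by some 18 to 27 degrees, and readily at 33, until its end meets the bench; there it may skid on by 1 to 3 cm. Tipped further while the end stands on the bench, more of it is drawn out; held high up, it shoots out altogether. Level, it stays put in the tube.
- rod_mid (a point): Centre of the rod: plain smooth round aluminium rod, 24 mm in diameter, 140 mm long, 0.17 kg, its axis along x (ends at -70 and +70 mm; it may roll about x). It starts inside the tube, its +x end 20 to 40 mm back from the mouth. Two 4 mm rails keep it centred on the tube's floor, its axis then 18 mm above the bench.
- stand_seat (a point): Where the rod's centre must lie on the measuring stand: fixed steel stand, base 80 x 70 x 12 mm, with two upright open 90-degree V notches in 10 mm plates at x = -22 and +22 mm. x runs level through both notches (the seated rod's axis, either way round), z up. This point is 50 mm above the bench; the notch tips are 7 mm higher, the V is 48 mm wide. The rod overhangs the base by 30 mm at each end.
- flange: Bystander: turned steel flange, 72 mm wide, 40 mm high, standing to the left. Origin under its centre.
- hub: Bystander: turned aluminium hub, 84 mm wide, 30 mm high, standing to the right. Origin under its centre.
- collar: Bystander: steel ring collar, 64 mm wide, 35 mm high, to the right. Origin under its centre.
- wrench: Bystander: steel wrench 180 mm long lying flat to the left.
- screwdriver: Bystander: screwdriver 190 mm long, black handle, lying to the right.
- jar: Bystander: glass jar with white cap, 68 mm wide, 90 mm high, to the left. Origin under its centre.
Things that resemble listed ones, but are neither listed nor needed, are in the scene too. Leave any orange look-alike of the part that bears stand_seat alone.

How it is judged:
On the way, in this order (a step that is already met when the one before it is completed fails the run):
1. the tube lies flat on the bench, let go, with 25 to 90 mm of the rod standing out of its mouth (x of rod_mid in the frame of tube_mid between 0.05 and 0.115 m and y of rod_mid in the frame of tube_mid between -0.015 and 0.015 m and z of rod_mid in the frame of tube_mid between -0.02 and 0.015 m and angle between tube_mid's own z axis and vertical below 0.1 rad and height (world z) of tube_mid between 0.015 and 0.025 m and contact force between the fingers and tube below 0.2 N), for 0.2 s.
2. the rod, held in the gripper, is drawn fully out of the tube (distance between rod_mid and tube_mid above 0.165 m and contact force between the fingers and rod above 0.5 N), for 0.1 s.
At the end, for the whole second after the job is handed in: The rod rests, let go and still, in both notches of the stand: its centre within 18 mm of the seat point along the notches, 6 mm across and -5 to +6 mm in height, its axis within 0.1 rad of the notches; the tube lies flat (within 0.1 rad, sight slot up) and still on the bench (x of rod_mid in the frame of stand_seat between -0.018 and 0.018 m and y of rod_mid in the frame of stand_seat between -0.006 and 0.006 m and z of rod_mid in the frame of stand_seat between -0.005 and 0.006 m and angle between the x axis of rod_mid and the x axis of stand_seat, either way round below 0.1 rad and angle between tube_mid's own z axis and vertical below 0.1 rad and height (world z) of tube_mid between 0.015 and 0.025 m and linear speed of each of rod, tube below 0.03 m/s and contact force between the fingers and rod below 0.2 N); the robot touches nothing.
It fails at once if the rod dropped onto the bench (lying on it outside the tube) (height (world z) of rod_mid below 0.0145 m).
It fails at once if the rod dropped into the stand from more than about 12 mm (x of rod_mid in the frame of stand_seat between -0.09 and 0.09 m and y of rod_mid in the frame of stand_seat between -0.03 and 0.03 m and z of rod_mid in the frame of stand_seat between -0.045 and 0.06 m and contact force between the fingers and rod below 0.05 N and contact force between tube and rod below 0.01 N and linear speed of rod above 0.5 m/s).
It fails at once if a bystander was pushed more than 30 mm (distance of any of flange, hub, collar, wrench, screwdriver, jar from where it was at the start of the episode above 0.03 m).
It also fails if it takes over 51 s, if anything falls off the work surface, if the arm or the gripper's body presses on something with over 40 N, if the wrist force passes 120 N, or if a joint passes its speed limit or range.

## Robot

A 7-joint arm with a two-finger parallel gripper is mounted at the origin on the work surface. World frame = base frame: x ahead of the robot, y to its left, z up, the work surface at z = 0. Lengths are in m, angles in rad, forces in N, time in s.
With the tool pointing down it reaches from about 0.4 to 0.85 m from the base axis. Payload 4.5 kg.
Tool frame: the origin (TCP) lies on the centre line of the jaws, within the pads' length; the fingertips stand r.tips_ahead ahead of it and the grasp point (between the pads) is the TCP (r.tips_ahead is the distance from the TCP to the fingertips, in m); z points along the fingers, y is the direction in which the jaws open and shut (so a half turn about z gives the same grasp; the last joint's range is limited). The gripper opens to 88 mm and grips with 3 to 60 N. Pads are 18 mm wide; open, the fingers measure 123 mm over their backs; the gripper's body (75 mm by 187 mm) begins 45 mm behind the grasp point.
Start: joints at [-1.299, 0.689, -0.195, 1.565, 0.157, 0.902, -0.215], TCP at [0.147, 0.607, 0.258] pointing down, gripper open.
Joint ranges: [-3.01, 3.01], [-0.46, 2.08], [-1.47, 1.51], [0.13, 2.56], [-1, 4.14], [0.04, 2.09], [-2.66, 2.66]. Speed limits (rad/s): [2.57, 2.57, 3.14, 3.14, 3.14, 3.14, 3.14].

## Interface

Orientations are given as a unit quaternion [x, y, z, w].
In Python, from plant import r gives the robot as it stands.
- The arm moves only by the shell command python3 -m inch 'ROWS' [FORCE]. ROWS is JSON, a list of rows, each a list of 5 numbers: the shift along the world's x, y, z in units of 25 mm (1.0 is 25 mm), then the turn about the world's z in units of 6 degrees (1.0 is 6 degrees), then the finger opening in mm, from 0 to 88.1. A call has 1 to 5 rows; each row shifts and turns the commanded pose from where the row before left it; what a row does not reach is not made up. A row lasts 1/10 s, in which the tool goes at most 50 mm and 8.59 degrees, less where a joint would pass 70% of its speed; a pose out of reach is approached as far as the arm can. A call is refused whole if a number of a shift passes 1 or a number of a turn 1, either way. A call with a gripper value outside its range is refused whole. The fingers move at their own pace and stop on an object; FORCE is the grip in N (left out, the last holds). Time passes only in rows, so rows that do not move let the fingers close. It gives the time, the measured TCP pose, the force and the opening at its end, in the units of the state.
- r.get_state(): the state, without advancing time (a new reading comes with each control period).
- r.snapshot(name): name is "side" or "top"; returns a dict with "pixels" (400x640x3 uint8, red, green, blue), "range_z" (400x640 float32, m along the optical axis (not along the pixel's ray), 0 where there is no reading), "K" (3x3 intrinsics, pixels), "k1" (the pictures are not rectified: a ray, as slopes to the right and down, at radius r is drawn at 1 + k1 r^2 times it, then the intrinsics apply), "position" and "attitude" of the camera in the world. Camera axes: x right, y up, looking along -z (the intrinsics and any distortion apply to the point x, -y, -z); pixel columns grow to the right and rows downward; lengths in m; the calibration is good to about 2 mm. A picture is of the moment at which its call begins.
- r.finish_job(): hands the job in, once; it reports no verdict.
The state is a dict: "clock": time; "q": joint angles; "qd": joint speeds; "joint_torque": joint torques, N m; "tool_pos": TCP position; "eef_rot": TCP orientation; "contact_force": force on the tool from outside, world axes, zero at the start; "moment": the same for the moment, N m; "opening": opening from 0.0 (shut) to 1.0 (fully open).
Only numpy, scipy, OpenCV 4.12 (cv2) and the standard library are available. Lean on these libraries where they do the work, as an engineer would, in place of code of your own. Each camera call takes 0.05 s, during which the arm holds its last target. There are 200 camera calls.

## Working session

There is one attempt and no reset: what is moved stays moved. The work goes in short steps, Python scripts to look and compute and a shell command to move; the robot and the scene stay as the last step left them, time stands still between calls to the robot, and variables do not carry over. Pictures are saved under pics/ and viewed, about 8 in all and at most 12, crops included, and the job is handed in when it is done.

```bash
ls; mkdir -p pics; cat > h.py <<'E'
import numpy as np, cv2
from scipy.spatial.transform import Rotation as R
from plant import r
def R_(s):
    a=np.array(s['attitude'],float)
    return a if a.shape==(3,3) else R.from_quat(a).as_matrix()
def snap(n,f=None):
    s=r.snapshot(n)
    np.savez(f'/tmp/{n}.npz',**{k:np.array(v) for k,v in s.items()})
    if f: cv2.imwrite(f'pics/{f}.png',s['pixels'][:,:,::-1])
    return s
def load(n): return dict(np.load(f'/tmp/{n}.npz'))
def ray(s,u,v):
    d=np.array([[[ (u-s['K'][0,2])/s['K'][0,0],(v-s['K'][1,2])/s['K'][1,1]]]])
    p=cv2.undistortPoints(d,np.eye(3),np.array([float(s['k1']),0,0,0]))[0,0]
    return R_(s)@np.array([p[0],-p[1],-1.0])
def atz(s,u,v,z):
    d=ray(s,u,v); p=np.array(s['position']); return p+d*(z-p[2])/d[2]
def depth(s,u,v):
    z=s['range_z'][int(v),int(u)]; return np.array(s['position'])+ray(s,u,v)*z
def proj(s,P):
    c=R_(s).T@(np.array(P)-s['position']); a,b=c[0]/-c[2],-c[1]/-c[2]; k=1+float(s['k1'])*(a*a+b*b)
    return s['K'][0,0]*a*k+s['K'][0,2], s['K'][1,1]*b*k+s['K'][1,2]
E
python3 - <<'E'
from h import *
a=snap('top','top1');b=snap('side','side1')
for s in(a,b): print(s['position'],s['attitude'],s['K'],s['k1'])
print(r.tips_ahead); s=r.get_state(); print(s['clock'],s['tool_pos'],s['eef_rot'])
E
```

```text
pics
[0.31774198 0.00695435 1.27250809] [-0.05064889  0.05720561  0.71439336 -0.69556045] [[462.03612522   0.         315.91843184]
 [  0.         462.03612522 201.09824913]
 [  0.           0.           1.        ]] -0.07355036082391968
[-0.03440983 -0.7296438   0.63698652] [ 0.4584089  -0.15004316 -0.27883773  0.83042029] [[415.54510931   0.         319.21773964]
 [  0.         415.54510931 194.55728248]
 [  0.           0.           1.        ]] -0.09200303194003008
0.019
0.1 [0.14713697 0.60690186 0.25700231] [ 1.18573542e-01  9.92944948e-01 -8.02705487e-04 -1.65877162e-05]
```

View pics/top1.png

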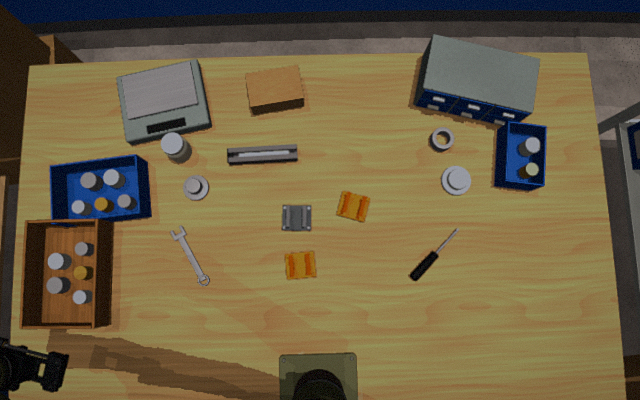

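View pics/side1.png

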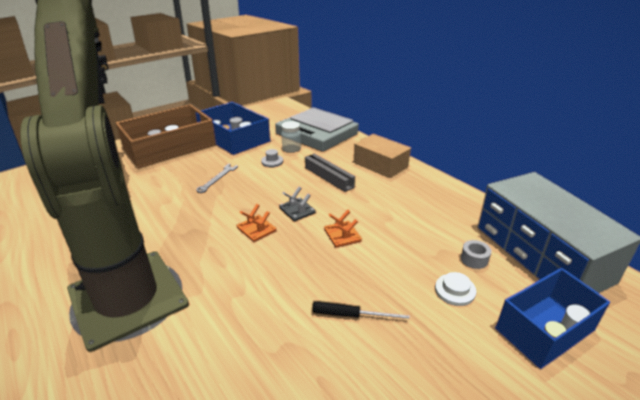

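The top view shows the tube from (228,156) to (298,153) with its mouth on the right, and the grey stand at about (297,218). The orange look-alikes are at (353,206) and (300,265). I'll enlarge the tube and stand.

```bash
python3 - <<'E'
from h import *
s=load('top'); im=s['pixels'][130:240,215:325,::-1]
cv2.imwrite('pics/c1.png',cv2.resize(im,None,fx=5.4,fy=5.4,interpolation=cv2.INTER_CUBIC))
E
```

```text
(no output)
```

View pics/c1.png

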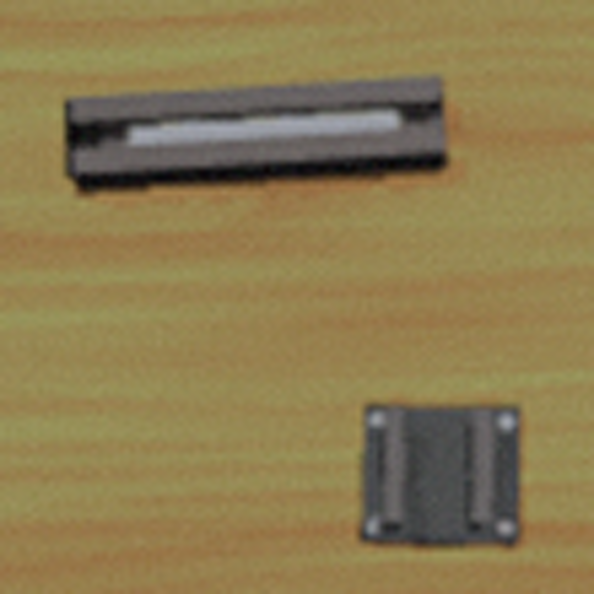

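The tube's top-face corners in the crop are (66,100), (443,77), (446,153) and (72,176). The stand's bolts are at (377,420), (507,423), (505,527) and (374,527).

```bash
cat >> h.py <<'E'
def info(s,pts,z,ox,oy,f):
    P=np.array([atz(s,ox+(u+.5)/f-.5,oy+(v+.5)/f-.5,z)[:2] for u,v in pts]); return P
E
python3 - <<'E'
from h import *
s=load('top')
T=info(s,[(66,100),(443,77),(446,153),(72,176)],.04,215,130,5.4)
print(T,T.mean(0)); d=(T[1]+T[2]-T[0]-T[3])/2; print(np.hypot(*d),np.degrees(np.arctan2(d[1],d[0])), np.hypot(*(T[0]-T[3])))
B=info(s,[(377,420),(507,423),(505,527),(374,527)],.014,215,130,5.4)
print(B.mean(0)); d=(B[1]+B[2]-B[0]-B[3])/2; print(np.hypot(*d),np.degrees(np.arctan2(d[1],d[0])));d=(B[0]+B[1]-B[2]-B[3])/2; print(np.hypot(*d),np.degrees(np.arctan2(d[1],d[0])))
C=info(s,[(370,405),(518,406),(520,542),(362,540)],.012,215,130,5.4);print(C,C.mean(0))
st=r.get_state(); print(R.from_quat(st['eef_rot']).as_matrix().round(3))
# depth check of tube top and stand points
for u,v in [(240,150),(285,149),(297,218)]: print(depth(s,u,v).round(4))
E
```

```text
[[0.6612446  0.23419078]
 [0.66808912 0.04165305]
 [0.62820397 0.04093872]
 [0.62135593 0.2309392 ]] [0.6447234  0.13693044]
0.19139160076211506 -87.95003181849398 0.04002098229733458
[0.46748289 0.04782409]
0.06625040738228333 -92.16741937666563
0.053910484353998624 -2.548653438765321
[[0.5041564  0.08325297]
 [0.50166403 0.00773475]
 [0.43205767 0.00850017]
 [0.43517072 0.08846633]] [0.46826221 0.04698855]
[[-0.972  0.235 -0.   ]
 [ 0.235  0.972 -0.002]
 [-0.    -0.002 -1.   ]]
[0.6546 0.1977 0.0407]
[0.6551 0.0741 0.0372]
[0.466  0.0458 0.012 ]
```

```bash
python3 - <<'E'
from h import *
s=load('top')
for u,v in [(250,88),(275,75),(300,103),(174,140)]: print(u,v,depth(s,u,v).round(3))
E
for i in 1 2 3 4; do python3 -m inch '[[1,-0.8,0,-0.62,88],[1,-0.8,0,-0.62,88],[1,-0.8,0,-0.62,88],[1,-0.8,0,-0.62,88],[1,-0.8,0,-0.62,88]]'; done; python3 -c "
from h import *
st=r.get_state(); print(st['clock'],st['tool_pos'],R.from_quat(st['eef_rot']).as_matrix()[:,1])"
```

```text
250 88 [0.823 0.166 0.068]
275 75 [0.859 0.097 0.068]
300 103 [0.788 0.03  0.034]
174 140 [0.674 0.367 0.089]
clock: 0.6
tool_pos: [0.273, 0.5063, 0.2574]
eef_rot: [0.279, 0.96, -0.0, -0.0]
contact_force: [-0.3, -0.2, 1.2]
opening: 0.999
clock: 1.1
tool_pos: [0.3979, 0.4063, 0.2574]
eef_rot: [0.43, 0.903, -0.0, -0.0]
contact_force: [0.2, 0.1, 0.3]
opening: 1.001
clock: 1.6
tool_pos: [0.5228, 0.3064, 0.2574]
eef_rot: [0.571, 0.821, -0.0, -0.0]
contact_force: [-0.6, 0.1, 0.1]
opening: 1.001
clock: 2.1
tool_pos: [0.6477, 0.2065, 0.2572]
eef_rot: [0.696, 0.718, -0.0, -0.0]
contact_force: [1.3, 1.1, 0.7]
opening: 0.998
2.1 [0.6477459  0.20652546 0.25721955] [ 0.99948777  0.0319854  -0.00106372]
```

```bash
python3 -m inch '[[-0.2,-0.06,-1,0.04,88],[0,0,-1,0,88],[0,0,-1,0,88],[0,0,-1,0,80],[0,0,-1,0,75]]'; python3 -m inch '[[0,0,-1,0,70],[0,0,-1,0,70],[0,0,-1,0,70],[0,0,-0.8,0,70],[0,0,-0.57,0,70]]'; python3 -m inch '[[0,0,0,0,36],[0,0,0,0,30],[0,0,0,0,30],[0,0,0,0,30],[0,0,0,0,30]]' 6
python3 -m inch '[[0,0,0,0,30],[0,-0.05,0.3,0,30],[0,-0.1,0.4,0,30],[0,-0.13,0.5,0,30],[0.01,-0.15,0.46,0,30]]'; python3 -c "
from h import *
s=snap('side','s2'); im=s['pixels'][100:230,250:420,::-1]
cv2.imwrite('pics/s2c.png',cv2.resize(im,None,fx=4,fy=4,interpolation=cv2.INTER_CUBIC))"
```

```text
clock: 2.6
tool_pos: [0.6418, 0.2059, 0.1313]
eef_rot: [0.693, 0.721, -0.0, -0.0]
contact_force: [-0.4, -0.6, 0.7]
opening: 0.858
clock: 3.1
tool_pos: [0.6411, 0.2057, 0.0214]
eef_rot: [0.693, 0.721, -0.001, -0.001]
contact_force: [0.4, -0.7, 0.0]
opening: 0.796
clock: 3.6
tool_pos: [0.6429, 0.2062, 0.0246]
eef_rot: [0.693, 0.721, 0.001, 0.0]
contact_force: [-0.6, -0.3, 4.1]
opening: 0.45
clock: 4.1
tool_pos: [0.6423, 0.1949, 0.0662]
eef_rot: [0.693, 0.721, -0.0, -0.0]
contact_force: [-0.5, -0.1, -3.0]
opening: 0.448
```

View pics/s2c.png

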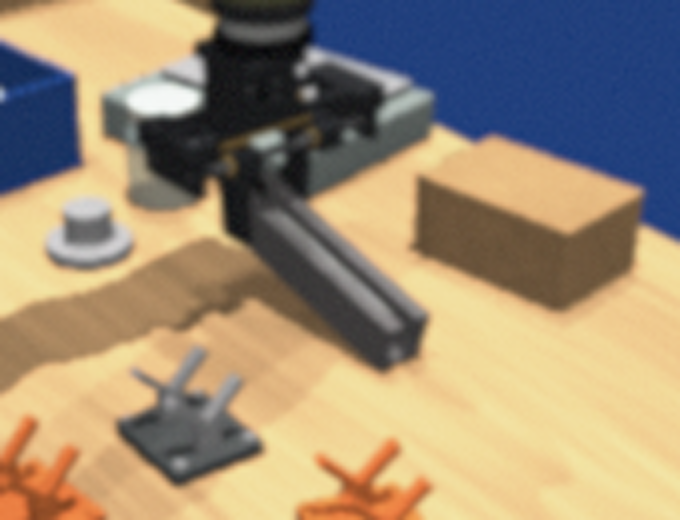

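The tube pivots in the grip, and its mouth stays on the bench at crop (405,350). I'll tip it further.

```bash
python3 -m inch '[[0.01,-0.16,0.35,0,30],[0.01,-0.18,0.35,0,30],[0.01,-0.22,0.35,0,30],[0.01,-0.25,0.35,0,30],[0.01,-0.25,0.33,0,30]]'; python3 -m inch '[[0,0,0,0,28],[0,0,0,0,28],[0,0,0,0,28],[0,0,0,0,28],[0,0,0,0,28]]' 45;  python3 -m inch '[[0,0,0.12,0,28],[0,0,0.12,0,28],[0,0,0.12,0,28],[0,0,0.12,0,28],[0,0,0.12,0,28]]'; python3 -c "
from h import *
s=snap('side'); im=s['pixels'][100:230,250:420,::-1]
cv2.imwrite('pics/s3c.png',cv2.resize(im,None,fx=4,fy=4,interpolation=cv2.INTER_CUBIC))
s=snap('top')"
```

```text
clock: 4.65
tool_pos: [0.6438, 0.1682, 0.1091]
eef_rot: [0.693, 0.721, 0.0, 0.0]
contact_force: [0.5, 1.3, -1.6]
opening: 0.45
clock: 5.15
tool_pos: [0.6437, 0.1685, 0.108]
eef_rot: [0.693, 0.721, -0.0, 0.0]
contact_force: [0.7, -1.1, -0.2]
opening: 0.452
clock: 5.65
tool_pos: [0.6435, 0.169, 0.1234]
eef_rot: [0.693, 0.721, 0.0, -0.0]
contact_force: [0.0, 0.3, -3.6]
opening: 0.449
```

View pics/s3c.png

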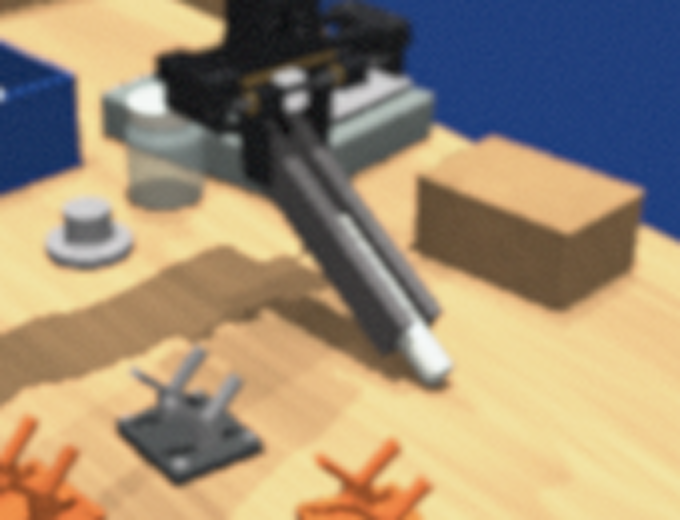

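About 37–40 mm is showing, with the rod's end on the bench at crop (435,378). I'll lift another 8 mm, then lower with a light grip, pivoting about the rod's tip.

```bash
python3 -m inch '[[0,0,0.11,0,28],[0,0,0.11,0,28],[0,0,0.11,0,28],[0,0,0,0,28],[0,0,0,0,28]]'; python3 -m inch '[[0,0,0,0,28],[0,0.1,-0.1,0,28],[0,0.15,-0.25,0,28],[0,0.2,-0.3,0,28],[0,0.2,-0.33,0,28]]' 8;  python3 -m inch '[[0,0.22,-0.35,0,28],[0,0.22,-0.35,0,28],[0,0,0,0,28]]'; python3 -c "
from h import *
s=snap('side'); im=s['pixels'][100:230,250:420,::-1]
cv2.imwrite('pics/s4c.png',cv2.resize(im,None,fx=4,fy=4,interpolation=cv2.INTER_CUBIC))
s=snap('top')"
```

```text
clock: 6.25
tool_pos: [0.6439, 0.1689, 0.1317]
eef_rot: [0.693, 0.721, 0.0, 0.0]
contact_force: [-0.3, 1.1, -2.6]
opening: 0.446
clock: 6.75
tool_pos: [0.6435, 0.1851, 0.106]
eef_rot: [0.693, 0.721, -0.0, 0.0]
contact_force: [0.4, -0.8, -2.3]
opening: 0.454
clock: 7.05
tool_pos: [0.6425, 0.1975, 0.0876]
eef_rot: [0.693, 0.721, -0.001, -0.001]
contact_force: [-0.5, 0.1, -1.9]
opening: 0.453
```

View pics/s4c.png

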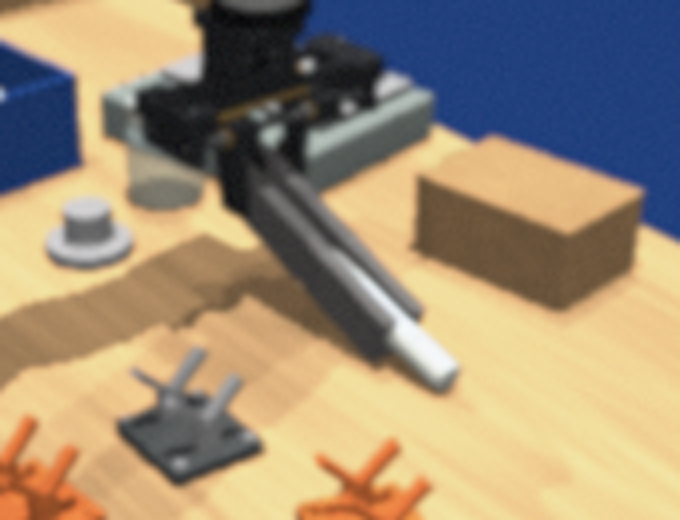

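About 50 mm is showing, with the tip still on the bench at crop (445,385). I'll lay it flat.

```bash
python3 -m inch '[[0,0.16,-0.36,0,28],[0,0.15,-0.37,0,28],[0,0.14,-0.37,0,28],[0,0.12,-0.37,0,28],[0,0.1,-0.37,0,28]]' 8;  python3 -m inch '[[0,0.06,-0.25,0,28],[0,0.05,-0.2,0,28],[0,0.04,-0.2,0,28],[0,0,-0.05,0,28],[0,0,0,0,28]]'; python3 -m inch '[[0,0,0,0,50],[0,0,0,0,60],[0,0,0,0,70],[0,0,0,0,70],[0,0,0.2,0,70]]';python3 -m inch '[[0,0,1,0,80],[0,0,1,0,80],[0,0,1,0,80],[0,0,1,0,80],[0,-0.5,0,0,80]]'; python3 -c "
from h import *
s=snap('side'); im=s['pixels'][100:230,250:420,::-1]
A=cv2.resize(im,None,fx=3,fy=3,interpolation=cv2.INTER_CUBIC)
s=snap('top');B=cv2.resize(s['pixels'][120:200,215:345,::-1],None,fx=6,fy=6,interpolation=cv2.INTER_CUBIC)
cv2.imwrite('pics/s5a.png',A);cv2.imwrite('pics/s5b.png',B)"
```

```text
clock: 7.65
tool_pos: [0.6437, 0.2128, 0.0425]
eef_rot: [0.693, 0.721, -0.0, 0.0]
contact_force: [-0.6, -0.8, -0.7]
opening: 0.449
clock: 8.15
tool_pos: [0.6438, 0.2162, 0.0263]
eef_rot: [0.693, 0.721, 0.0, 0.0]
contact_force: [0.1, -3.0, 2.2]
opening: 0.451
clock: 8.65
tool_pos: [0.6431, 0.2164, 0.0305]
eef_rot: [0.693, 0.721, -0.001, -0.0]
contact_force: [0.6, -0.5, -0.6]
opening: 0.793
clock: 9.15
tool_pos: [0.646, 0.2071, 0.1351]
eef_rot: [0.692, 0.722, 0.004, 0.001]
contact_force: [0.7, 0.3, 0.2]
opening: 0.905
```

View pics/s5b.png

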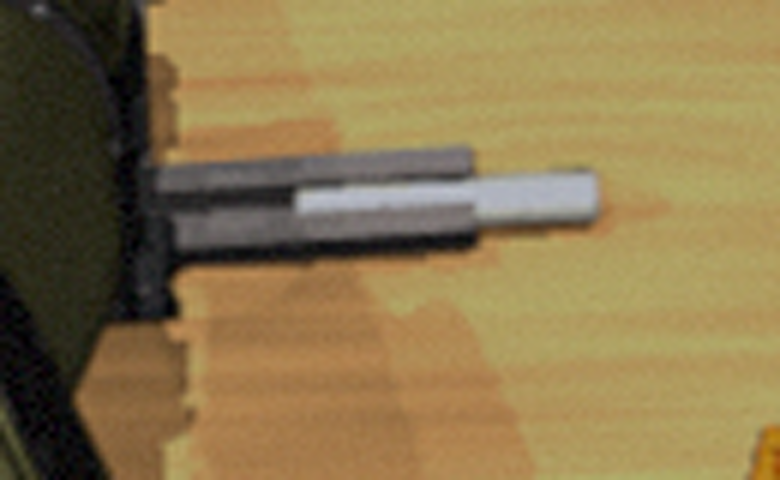

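The tube lies flat with its mouth at crop (473,190). The rod shows out to (600,197), its edges at rows 172 and 222. I'll work out the grasp.

```bash
python3 - <<'E'
from h import *
s=load('top')
m=info(s,[(472,148),(474,232)],.04,215,120,6)
a=info(s,[(600,172),(600,222),(480,178),(480,228)],.018,215,120,6)
print(m,m.mean(0)); e=a[:2].mean(0); b=a[2:].mean(0); print(e,b); d=e-b; ang=np.degrees(np.arctan2(d[1],d[0])); print(ang)
M=info(s,[(472,148),(300,155),(175,250),(474,232)],.04,215,120,6);d1=M[0]-M[1];d2=M[3]-M[2];print([np.degrees(np.arctan2(q[1],q[0])) for q in(d1,d2)])
u=d/np.hypot(*d); print('showing',(e-m.mean(0))@u)
g=e-.024*u; t=np.array(r.get_state()['tool_pos']); print('grasp',g,'tool',t,(g-t[:2])/.025)
E
```

```text
[[0.66719851 0.05097966]
 [0.62754894 0.05082111]] [0.64737373 0.05090038]
[ 0.64833787 -0.00738157] [0.64689998 0.04854494]
-88.52723716238386
[np.float64(-89.1227009559096), np.float64(-88.00076051637703)]
showing 0.05828747986282642
grasp [0.64772102 0.0166105 ] tool [0.64411604 0.20096304 0.13145512] [ 0.14419931 -7.3741013 ]
```

```bash
python3 -m inch '[[0.03,-0.9,0,0,75],[0.03,-1,0,0,70],[0.03,-1,0,0,60],[0.03,-1,0,0,60],[0.02,-1,0,0,60]]';python3 -m inch '[[0,-1,0,0,60],[0,-1,0,0,60],[0,-0.47,0,0,60],[0,0,0,0,60]]'; python3 -m inch '[[0,0,-1,0,60],[0,0,-1,0,60],[0,0,-0.9,0,60],[0,0,-0.7,0,60],[0,0,-0.4,0,60]]'; python3 -m inch '[[0,0,-0.2,0,60],[0,0,0,0,60],[0,0,0,0,60]]'
```

```text
clock: 9.75
tool_pos: [0.6461, 0.08, 0.1293]
eef_rot: [0.693, 0.721, -0.001, -0.001]
contact_force: [0.2, -0.3, 0.3]
opening: 0.679
clock: 10.15
tool_pos: [0.6465, 0.017, 0.13]
eef_rot: [0.695, 0.719, -0.001, -0.0]
contact_force: [-0.6, -0.0, 0.1]
opening: 0.681
clock: 10.65
tool_pos: [0.6463, 0.0214, 0.029]
eef_rot: [0.693, 0.721, -0.0, -0.001]
contact_force: [0.7, 0.4, 1.4]
opening: 0.683
clock: 10.95
tool_pos: [0.6479, 0.0198, 0.0268]
eef_rot: [0.693, 0.721, 0.001, 0.001]
contact_force: [0.2, 0.6, 0.8]
opening: 0.68
```

```bash
python3 -m inch '[[0,-0.08,-0.1,0,60],[0,-0.04,-0.08,0,60],[0,0,0,0,35],[0,0,0,0,20],[0,0,0,0,15]]' 55; python3 -m inch '[[0,0,0,0,10],[0,0,0,0,10],[0,0,0.04,0,10],[0.01,-0.2,0.04,0,10],[0.01,-0.35,0,0,10]]'; python3 -m inch '[[0.01,-0.4,0,0,10],[0.01,-0.4,0,0,10],[0.01,-0.4,0,0,10],[0.01,-0.4,0,0,10],[0.01,-0.35,0,0,10]]';  python3 -c "
from h import *
s=snap('side'); im=s['pixels'][100:230,270:440,::-1]
cv2.imwrite('pics/s6.png',cv2.resize(im,None,fx=4,fy=4,interpolation=cv2.INTER_CUBIC))"
```

```text
clock: 11.45
tool_pos: [0.6473, 0.0168, 0.0216]
eef_rot: [0.693, 0.721, 0.0, 0.0]
contact_force: [-0.6, -0.6, 1.3]
opening: 0.435
clock: 11.95
tool_pos: [0.6474, 0.0033, 0.0234]
eef_rot: [0.693, 0.721, -0.0, -0.0]
contact_force: [0.6, -0.5, -1.6]
opening: 0.251
clock: 12.45
tool_pos: [0.6489, -0.0473, 0.0235]
eef_rot: [0.694, 0.72, -0.0, 0.0]
contact_force: [-0.0, -1.2, -1.8]
opening: 0.258
```

View pics/s6.png

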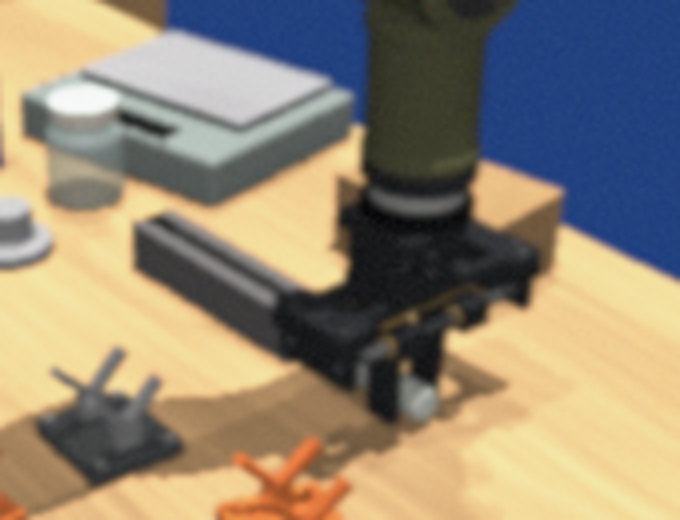

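The rod is held with its end at crop (425,405), and the slot is now empty. I'll draw it fully out, then lift.

```bash
python3 -m inch '[[0.01,-0.4,0,0,10],[0.01,-0.4,0.02,0,10],[0.01,-0.5,0.03,0,10],[0.01,-0.6,0.05,0,10],[0.01,-0.5,0.1,0,10]]'; python3 -m inch '[[0,-0.2,0.4,0,10],[0,0,0.7,0,10],[0,0,0.9,0,10],[0,0,0.9,0,10],[0,0,0.9,0,10]]'; python3 -m inch '[[0,0,0.7,0,10],[0,0,0.2,0,10],[0,0,0,0,10]]';  python3 -c "
from h import *
s=snap('side'); im=s['pixels'][60:230,270:470,::-1]
cv2.imwrite('pics/s7.png',cv2.resize(im,None,fx=3.5,fy=3.5,interpolation=cv2.INTER_CUBIC));s=snap('top')
cv2.imwrite('pics/t7.png',cv2.resize(s['pixels'][110:240,240:400,::-1],None,fx=5,fy=4.6,interpolation=cv2.INTER_CUBIC))"
```

```text
clock: 13.0
tool_pos: [0.65, -0.108, 0.0286]
eef_rot: [0.694, 0.72, -0.0, 0.0]
contact_force: [-0.1, 0.1, -2.1]
opening: 0.256
clock: 13.5
tool_pos: [0.6507, -0.1095, 0.1261]
eef_rot: [0.693, 0.721, 0.001, 0.0]
contact_force: [0.4, 0.6, -1.3]
opening: 0.256
clock: 13.8
tool_pos: [0.6509, -0.1101, 0.1476]
eef_rot: [0.693, 0.721, 0.001, 0.001]
contact_force: [-0.8, -0.0, -3.3]
opening: 0.256
```

View pics/s7.png

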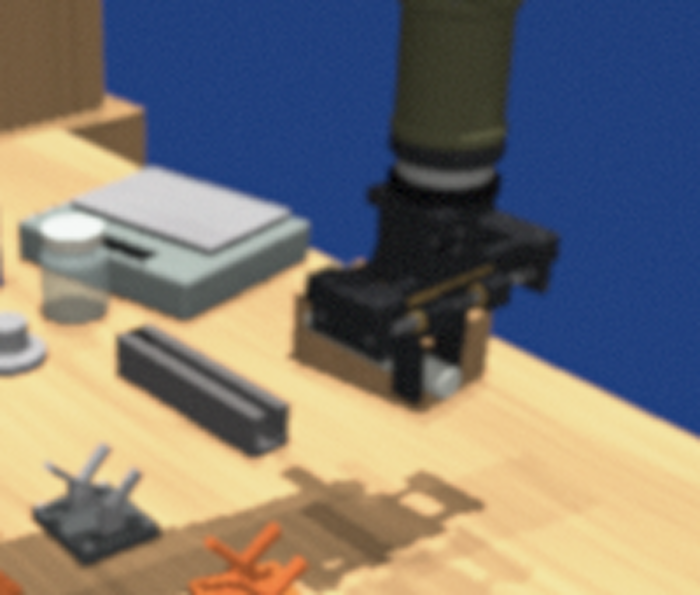

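View pics/t7.png

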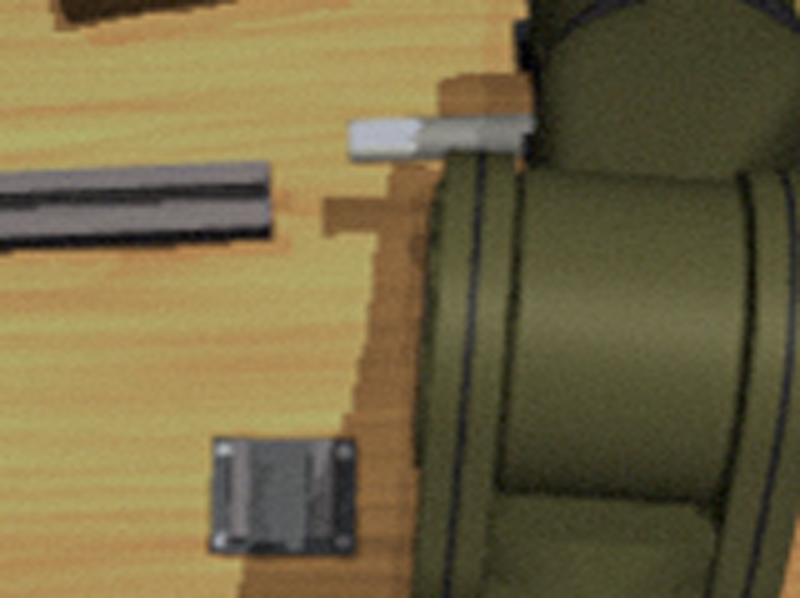

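The rod sticks out to the left, with its free end at crop (348,140). I'll use depth along it to get its tilt and centre.

```bash
python3 - <<'E'
from h import *
s=load('top')
P=[]
for cx in range(354,530,20):
    q=[depth(s,240+cx/5,v) for v in range(136,145)]; q=max((p for p in q if p[2]<.25),key=lambda p:p[2]); P.append(q); print(q.round(4))
z=np.median([p[2] for p in P])-.012
print('z axis',z); e=info(s,[(348*1.0,118*5/4.6),(350,162*5/4.6)],z,240,110,5); print('end',e,e.mean(0))
print(r.get_state()['tool_pos'])
# stand plates & base with fresh crop
for u,v in [(213,437),(356,437),(356,553),(210,553)]: print(atz(s,240+u/5,110+v/4.6,.012))
E
```

```text
[0.6448 0.0028 0.1537]
[ 0.6392 -0.0071  0.1543]
[ 0.6464 -0.0173  0.1556]
[ 0.6487 -0.0274  0.1557]
[ 0.6427 -0.0371  0.1577]
[ 0.6508 -0.0475  0.1557]
[ 0.6475 -0.0573  0.1571]
[ 0.6429 -0.0673  0.1543]
[ 0.6503 -0.0776  0.1548]
z axis 0.14355027296685674
end [[0.66034068 0.00647819]
 [0.63529529 0.00608968]] [0.64781798 0.00628393]
[ 0.64970065 -0.11024603  0.1456301 ]
[0.50305841 0.08468046 0.012     ]
[0.50099597 0.00587266 0.012     ]
[0.43133773 0.00766771 0.012     ]
[0.4334314 0.0874822 0.012    ]
```

```bash
python3 -m inch '[[-0.85,0.5,0,-0.1,10],[-0.95,0.57,0,-0.1,10],[-0.95,0.57,0,-0.1,10],[-0.95,0.57,0,-0.1,10],[-0.95,0.57,0,-0.1,10]]'; python3 -m inch '[[-0.95,0.57,0,-0.1,10],[-0.95,0.57,0,-0.07,10],[-0.8,0.52,0,0,10],[0,0,-0.4,0,10],[0,0,-0.8,0,10]]'; python3 -m inch '[[0,0,-0.6,0,10],[0,0,-0.3,0,10],[0,0,0,0,10],[0,0,0,0,10]]';  python3 -c "
from h import *
s=snap('side'); im=s['pixels'][130:250,220:390,::-1]
cv2.imwrite('pics/s8.png',cv2.resize(im,None,fx=4,fy=4,interpolation=cv2.INTER_CUBIC));s=snap('top')
cv2.imwrite('pics/t8.png',cv2.resize(s['pixels'][180:260,260:360,::-1],None,fx=6,fy=6,interpolation=cv2.INTER_CUBIC))
a=cv2.imread('pics/s8.png');b=cv2.imread('pics/t8.png');b=cv2.resize(b,(400,320));a=cv2.resize(a,(400,282));cv2.imwrite('pics/b8.png',np.vstack([a,b])[:600])
print(R.from_quat(r.get_state()['eef_rot']).as_matrix()[:,1])"
```

```text
clock: 14.4
tool_pos: [0.5323, -0.0406, 0.1451]
eef_rot: [0.712, 0.702, -0.001, -0.001]
contact_force: [0.9, 0.0, -1.7]
opening: 0.254
clock: 14.9
tool_pos: [0.4672, 0.0006, 0.1159]
eef_rot: [0.718, 0.696, 0.001, 0.001]
contact_force: [1.0, -0.3, -2.5]
opening: 0.252
clock: 15.3
tool_pos: [0.4667, -0.0, 0.0934]
eef_rot: [0.718, 0.696, -0.0, 0.0]
contact_force: [-0.4, -0.5, -1.8]
opening: 0.255
[ 0.99949789 -0.03166592  0.00111351]
```

View pics/t8.png

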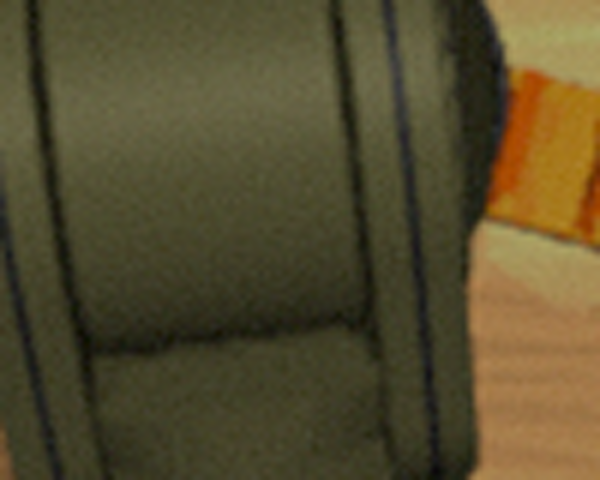

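The arm hides the stand from the top camera. I have one picture left, so I'll lower by force and keep that picture for the seated check.

```bash
python3 -m inch '[[0.02,0.03,-0.3,0,10],[0.02,0,-0.4,0,10],[0,0,-0.4,0,10],[0,0,-0.2,0,10],[0,0,0,0,10]]'; python3 -m inch '[[0,0,-0.04,0,10],[0,0,0,0,10]]';python3 -m inch '[[0,0,-0.04,0,10],[0,0,0,0,10]]';python3 -m inch '[[0,0,-0.04,0,10],[0,0,0,0,10]]'
```

```text
clock: 15.9
tool_pos: [0.4668, 0.0009, 0.06]
eef_rot: [0.718, 0.696, -0.001, -0.001]
contact_force: [0.0, 0.1, -2.0]
opening: 0.255
clock: 16.1
tool_pos: [0.4675, 0.0009, 0.06]
eef_rot: [0.718, 0.696, 0.0, 0.0]
contact_force: [-0.0, 0.1, -1.5]
opening: 0.254
clock: 16.3
tool_pos: [0.4676, 0.001, 0.0592]
eef_rot: [0.718, 0.696, 0.0, 0.0]
contact_force: [-1.0, 0.3, -1.0]
opening: 0.252
clock: 16.5
tool_pos: [0.4675, 0.001, 0.058]
eef_rot: [0.718, 0.696, 0.0, 0.0]
contact_force: [0.3, -0.3, -2.1]
opening: 0.255
```

```bash
for i in 1 2 3; do python3 -m inch '[[0,0,-0.04,0,10],[0,0,0,0,10]]'|grep -E "tool|force"; done;python3 -m inch '[[0,0,-0.03,0,10],[0,0,0,0,10]]'|grep -E "tool|force"
```

```text
tool_pos: [0.4674, 0.0009, 0.0569]
contact_force: [-0.7, 0.4, -2.2]
tool_pos: [0.4674, 0.0009, 0.0559]
contact_force: [-0.5, 0.2, -1.1]
tool_pos: [0.4672, 0.001, 0.0549]
contact_force: [-0.1, -0.4, -0.5]
tool_pos: [0.4672, 0.0009, 0.0542]
contact_force: [-0.6, -0.1, 1.3]
```

The force has turned upward at the expected height, so the rod is seated. I'll ease it, release and retract.

```bash
python3 -m inch '[[0,0,-0.02,0,10],[0,0,0,0,10]]' 10|grep -E "tool|force"; python3 -m inch '[[0,0,0,0,26],[0,0,0,0,32],[0,0,0,0,42],[0,0,0,0,50],[0,0,0,0,50]]'; python3 -m inch '[[0,0,0.4,0,55],[0,0,0.8,0,55],[0,0,1,0,55],[0,0,1,0,55],[0,0,1,0,55]]'; python3 -m inch '[[0,-1,1,0,55],[0,-1,1,0,55],[0,-1,0,0,55],[0,-1,0,0,55],[0,-1,0,0,55]]';python3 -m inch '[[0,-1,0,0,55],[0,-1,0,0,55],[0,-1,0,0,55],[0,-1,0,0,55],[0,0,0,0,55]]'; python3 -c "
from h import *
s=snap('side'); a=cv2.resize(s['pixels'][120:240,230:410,::-1],None,fx=4,fy=4,interpolation=cv2.INTER_CUBIC)[:300*1]
a=cv2.resize(s['pixels'][130:230,230:390,::-1],None,fx=3.75,fy=3.75,interpolation=cv2.INTER_CUBIC)[:280]
s=snap('top');b=cv2.resize(s['pixels'][140:240,210:360,::-1],None,fx=4,fy=4,interpolation=cv2.INTER_CUBIC)[:320]
b=cv2.resize(s['pixels'][170:250,230:350,::-1],None,fx=5,fy=4,interpolation=cv2.INTER_CUBIC)
cv2.imwrite('pics/fin.png',np.vstack([a,b]))"
```

```text
tool_pos: [0.4673, 0.0009, 0.0537]
contact_force: [-1.6, -0.5, -1.0]
clock: 18.0
tool_pos: [0.4675, 0.0009, 0.0538]
eef_rot: [0.718, 0.696, 0.0, 0.0]
contact_force: [0.3, 0.3, -0.2]
opening: 0.562
clock: 18.5
tool_pos: [0.4672, 0.0009, 0.1603]
eef_rot: [0.718, 0.696, 0.0, 0.0]
contact_force: [0.0, -0.6, 0.3]
opening: 0.62
clock: 19.0
tool_pos: [0.4672, -0.1251, 0.2098]
eef_rot: [0.718, 0.696, 0.0, 0.0]
contact_force: [0.4, -0.5, 0.6]
opening: 0.62
clock: 19.5
tool_pos: [0.4666, -0.2282, 0.2095]
eef_rot: [0.72, 0.694, -0.001, 0.001]
contact_force: [0.4, 0.9, 0.3]
opening: 0.626
```

View pics/fin.png

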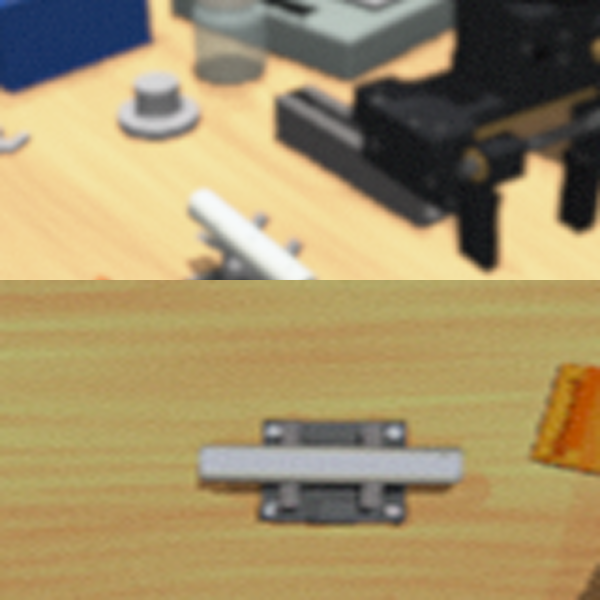

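The rod lies in both notches, with its ends at crop columns 199 and 462. The stand's bolts are at 273 and 394. I'll check the numbers.

```bash
python3 - <<'E'
from h import *
s=load('top')
f=lambda u,v,z: atz(s,230+(u+.5)/5-.5,170+(v-280+.5)/4-.5,z)
e=[f(199,464,.05),f(462,465,.05)]; B=np.mean([f(273,432,.014),f(394,433,.014),f(394,510,.014),f(271,510,.014)],0)
m=(e[0]+e[1])/2; print('rod mid',m,'len',np.linalg.norm(e[0]-e[1]),'stand',B,'diff',m-B)
d=e[1]-e[0];print(np.degrees(np.arctan2(d[1],d[0])))
for u in(210,330,450): print(max((depth(s,230+u/5,v) for v in range(212,221)),key=lambda p:p[2]).round(4))
print([depth(s,u,150).round(3)[2] for u in (232,250,270,285)], r.get_state()['clock'])
E
```

```text
rod mid [0.46761556 0.04793831 0.05      ] len 0.14015743329874567 stand [0.4674249  0.04786117 0.014     ] diff [1.90653454e-04 7.71488450e-05 3.60000000e-02]
-91.77429115362943
[0.4724 0.11   0.062 ]
[0.4653 0.0467 0.0631]
[ 0.4663 -0.0166  0.0633]
[np.float64(0.043), np.float64(0.04), np.float64(0.039), np.float64(0.037)] 19.6
```

The rod's top reads 62–63 mm high, and it is level and centred. Handing in.

```bash
python3 -c "
from plant import r
print(r.finish_job())"
```

```text
the job is handed in; nothing more can be done
None
```

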